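# Sort the handed duct-hanger brackets

## Task

Two mirror-image duct-hanger brackets, one left-hand and one right-hand, lie loose on the bench. Put each into the bin whose ledge carries the fixed sample of the same hand, lying flat on the bin's floor with its socket upright. Leave the two-toed tee bracket where it lies.

Things in the scene. Friction and masses are not known exactly. Their poses are not given: they have to be found in the camera images.
- bracket_left_centre (a point): Left-hand bracket (L), steel, 0.16 kg, flat on the bench: foot plate 5 mm thick with a solid upright 20 mm square socket on top, to 45 mm height. Plate: leg along x, 24 mm wide, from -54 to +36 mm of the socket; at the +x end a 24 mm wide toe to the LEFT (+y) only, reaching 44 mm. From above, toe end away from you, it points left. Point: socket axis, 25 mm above the underside; x along the leg to the toe end, y left, z up.
- bracket_right_centre (a point): Right-hand bracket, mirror image, steel, 0.16 kg, flat on the bench: foot plate 5 mm thick with a solid upright 20 mm square socket on top, to 45 mm height. Plate: leg along x, 24 mm wide, from -54 to +36 mm of the socket; at the +x end a 24 mm wide toe to the RIGHT (-y) only, reaching 44 mm. Point: socket axis, 25 mm above the underside; x along the leg to the toe end, y left, z up.
- bracket_tee_centre (a point): Tee bracket (T), a bystander, steel, 0.16 kg, flat on the bench: foot plate 5 mm thick with a solid upright 20 mm square socket on top, to 45 mm height. Plate: leg along x, 24 mm wide, from -54 to +36 mm of the socket; at the +x end 24 mm wide toes to BOTH sides, reaching 44 mm. Point: socket axis, 25 mm above the underside; x along the leg to the toe end, y left, z up.
- bin_left: Bin for left-hand brackets: open black bin, 208 (x) x 158 (y) x 50 mm high, walls and floor 4 mm, fixed; on either side of the bench. Origin: centre of its underside. On its +x side a ledge at rim height, 80 mm deep, carries a fixed sample left-hand bracket (socket 128 mm from the bin's centre, top 95 mm above the bench). The bins differ only in the sample.
- bin_right: Bin for right-hand brackets: open black bin, 208 (x) x 158 (y) x 50 mm high, walls and floor 4 mm, fixed; on either side of the bench. Origin: centre of its underside. On its +x side a ledge at rim height, 80 mm deep, carries a fixed sample right-hand bracket (socket 128 mm from the bin's centre, top 95 mm above the bench). The bins differ only in the sample.
There are look-alikes about, which are no part of the job. What is shaped like the part that bears bracket_right_centre but green is not meant.

How it is judged:
By the outcome, as a careful person would: the job done as asked, in the order asked, and still so for the second after the job is handed in, with the robot touching nothing.
It also fails if it takes over 51 s, if anything falls off the work surface, if the arm or the gripper's body presses on something with over 40 N, if the wrist force passes 120 N, or if a joint passes its speed limit or range.

## Robot

A 6-joint arm with a two-finger parallel gripper is mounted at the origin on the work surface. World frame = base frame: x ahead of the robot, y to its left, z up, the work surface at z = 0. Lengths are in m, angles in degrees, forces in N, time in s.
With the tool pointing down it reaches from about 0.25 to 0.725 m from the base axis. Payload 9.7 kg.
Tool frame: the origin (TCP) lies midway between the tips of the shut fingers; the grasp point (between the pads) lies 19 mm behind it (r.pinch_z is the distance from the TCP to the grasp point, in m); z points along the fingers, y is the direction in which the jaws open and shut (so a half turn about z gives the same grasp; the last joint's range is limited). The gripper opens to 85 mm and grips with 20 to 120 N. Pads are 22 mm wide; open, the fingers measure 114 mm over their backs; the gripper's body (76 mm by 85 mm) begins 54 mm behind the grasp point. The pads swing forward as they close: fully open they stand 13 mm farther back than shut.
Start: joints at [-76.318, 4.979, 10.078, 95.1, 0, 90], TCP at [0.13, -0.534, 0.231] pointing down, gripper open.
Joint ranges: [-179.16, 179.16], [-48.56, 103.87], [-65.8, 70.77], [-126.05, 130.52], [-82.76, 87.17], [-180, 180]. Speed limits (degrees/s): [127.2, 127.2, 147.25, 180, 180, 180].

## Interface

Orientations are given as a 3x3 rotation matrix whose columns are the frame's x, y, z axes.
In Python, from station import monitor, cams, order, r gives the robot as it stands.
- The arm moves only by the shell command python3 -m creep 'ROWS'. ROWS is JSON, a list of rows, each an object with "offset": the shift along the world's x, y, z in mm, a list of three; "spin": the turn about the world's z in rad; "hand": the finger opening in mm, from 0 to 85.4. A call has 1 to 20 rows; each row shifts and turns the commanded pose from where the row before left it; what a row does not reach is not made up. A row lasts 1/12 s, in which the tool goes at most 41.7 mm and 7.16 degrees, less where a joint would pass 70% of its speed; a pose out of reach is approached as far as the arm can. A call with a gripper value outside its range is refused whole. The fingers move at their own pace and stop on an object; the grip force is fixed at half the most. Time passes only in rows, so rows that do not move let the fingers close. It gives the time, the measured TCP pose, the force and the opening at its end, in the units of the state.
- monitor.get_state(): the state, without advancing time (a new reading comes with each control period).
- cams.capture(name): name is "side" or "top" or "wrist"; returns a dict with "image" (384x512x3 uint8, blue, green, red), "depth" (384x512 float32, m along the optical axis (not along the pixel's ray), 0 where there is no reading), "intrinsics" (3x3 intrinsics, pixels), "cam_to_world" (4x4, takes a point from camera to world coordinates). Camera axes: x right, y down, z forward; pixel columns grow to the right and rows downward; lengths in m; the calibration is good to about 2 mm. A picture is of the moment at which its call begins.
- order.finish_job(): hands the job in, once; it reports no verdict.
The state is a dict: "time": time; "joints": joint angles; "qd": joint speeds; "joint_efforts": joint torques, N m; "ee_pos": TCP position; "eef_rot": TCP orientation; "force": force on the tool from outside, world axes, zero at the start; "moment": the same for the moment, N m; "grip_width": opening from 0.0 (shut) to 1.0 (fully open).
Only numpy, scipy, OpenCV 4.12 (cv2) and the standard library are available. Lean on these libraries where they do the work, as an engineer would, in place of code of your own. Each camera call takes 0.05 s, during which the arm holds its last target. There are 200 camera calls.

## Working session

There is one attempt and no reset: what is moved stays moved. The work goes in short steps, Python scripts to look and compute and a shell command to move; the robot and the scene stay as the last step left them, time stands still between calls to the robot, and variables do not carry over. Pictures are saved under pics/ and viewed, about 8 in all and at most 12, crops included, and the job is handed in when it is done.

```bash
mkdir -p pics; ls; cat > h.py <<'E'
import numpy as np,cv2
from station import monitor,cams,order,r
def cap(n,tag):
    d=cams.capture(n); cv2.imwrite(f'pics/{tag}.png',d['image']); np.savez(f'pics/{tag}.npz',**d); return d
def world(d):
    K=d['intrinsics'];Z=d['depth'];v,u=np.mgrid[:Z.shape[0],:Z.shape[1]]
    P=np.stack([(u-K[0,2])/K[0,0]*Z,(v-K[1,2])/K[1,1]*Z,Z],-1)
    return P@d['cam_to_world'][:3,:3].T+d['cam_to_world'][:3,3]
def px(d,u,v,h):
    K=d['intrinsics'];T=d['cam_to_world'];ray=T[:3,:3]@np.array([(u-K[0,2])/K[0,0],(v-K[1,2])/K[1,1],1])
    return T[:3,3]+ray*(h-T[2,3])/ray[2]
E
python3 - <<'E'
from h import *
d=cap('top','top0'); print(d['cam_to_world'].round(3),d['intrinsics'])
print(monitor.get_state())
E
```

```text
pics
[[ 0.025 -0.989  0.143  0.361]
 [-1.    -0.026 -0.008  0.012]
 [ 0.012 -0.143 -0.99   0.928]
 [ 0.     0.     0.     1.   ]] [[396.44291481   0.         252.71932068]
 [  0.         396.44291481 178.88908651]
 [  0.           0.           1.        ]]
{'time': 0.05, 'joints': array([-7.63179079e+01,  5.01127557e+00,  1.00337549e+01,  9.50992344e+01,
       -1.15600246e-03,  8.99994515e+01]), 'qd': array([ 0.03985949,  0.02289253,  0.15603475,  0.0160098 , -0.03604995,
       -0.01558689]), 'joint_efforts': array([-1.14730192e-03, -5.22085190e+01,  4.66114390e+01,  1.68126065e-02,
        3.35103721e-05,  6.63396751e-07]), 'ee_pos': array([ 0.13003373, -0.5341696 ,  0.23057512]), 'eef_rot': array([[ 9.71620826e-01,  2.36543564e-01, -3.36471894e-04],
       [ 2.36543802e-01, -9.71619961e-01,  1.29684188e-03],
       [-2.01632075e-05, -1.33962892e-03, -9.99999102e-01]]), 'force': array([-0.4250527 , -0.88284917,  0.83996364]), 'moment': array([-0.06336635,  0.04860529, -0.00395906]), 'grip_width': 0.9950132215300062}
```

View pics/top0.png

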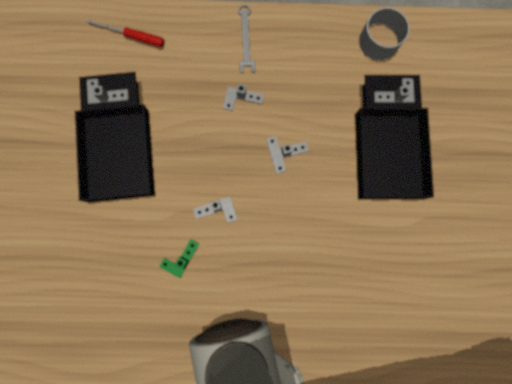

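```bash
python3 - <<'E'
from h import *
d=dict(np.load('pics/top0.npz')); I=d['image']; P=world(d)
c=lambda u,v,s=40:cv2.resize(I[v-s+0:v+s,u-s:u+s],(264,264),interpolation=cv2.INTER_CUBIC)
cv2.imwrite('pics/mos.png',np.vstack([np.hstack([c(243,97,28),c(285,152,28),c(217,208,28)]),np.hstack([c(110,92,28),c(393,92,28),c(180,260,28)])]))
for n,u,v in [('A',243,97),('T',285,152),('B',217,208),('sL',110,92),('sR',393,92)]:
    s=28;Q=P[v-s:v+s,u-s:u+s];D=d['depth'][v-s:v+s,u-s:u+s]; J=I[v-s:v+s,u-s:u+s]
    base=0.05 if n[0]=='s' else 0
    z=Q[...,2]; m=(z>base+.032)&(D>0); 
    vv,uu=np.nonzero(m); print(n,'socket',m.sum(),np.median(Q[m],0).round(4) if m.any() else '',u-s+uu.mean() if m.any() else'',v-s+vv.mean() if m.any() else '')
for n,u0,u1 in [('L',65,165),('R',345,445)]:
    k=(I[100:210,u0:u1].max(2)<60).astype(np.uint8); Q=P[100:210,u0:u1][k>0]
    rim=Q[Q[:,2]>.04]; print(n,np.percentile(rim,[1,99],axis=0).round(3).tolist(), np.percentile(Q[:,2],[1,50,99]))
E
```

```text
A socket 88 [0.7011 0.0392 0.0444] 240.4431818181818 88.48863636363636
T socket 87 [ 0.5621 -0.0716  0.0446] 286.5977011494253 148.1264367816092
B socket 85 [0.4296 0.0871 0.0447] 214.8470588235294 204.48235294117646
sL socket 107 [0.6667 0.3489 0.0939] 97.79439252336448 90.86915887850468
sR socket 110 [ 0.6871 -0.3214  0.0942] 403.1090909090909 90.81818181818181
L [[0.361, 0.012, 0.04], [0.662, 0.411, 0.928]] [0.0004609  0.00508474 0.05248223]
R [[0.361, -0.397, 0.04], [0.68, 0.012, 0.928]] [0.00030363 0.00501698 0.05248177]
```

View pics/mos.png

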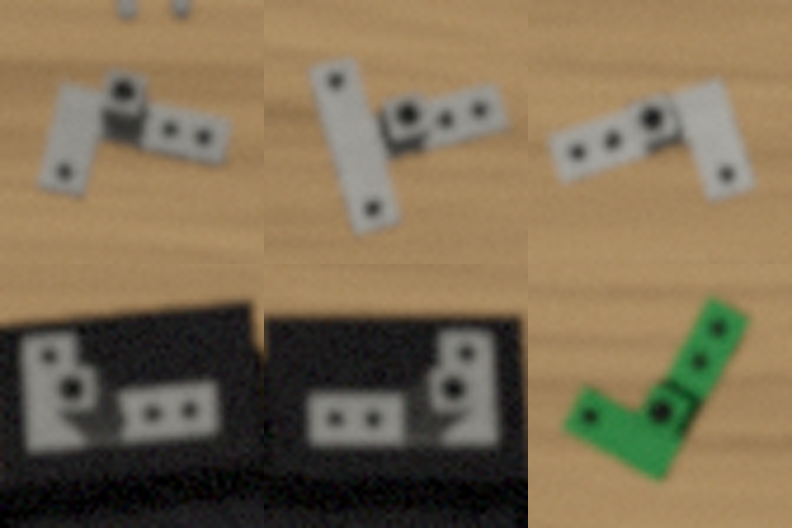

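Reading the crops (image up = +x, left = +y):
- **A**, socket (240,88): toe end is left and the toe points down, so it is **left-hand**.
- **B**, socket (215,204): toe end is right and the toe points down, so it is **right-hand**.
- **(286,148)**: the tee. **(180,260)**: the green look-alike. Both stay where they are.
- **Bin at image left (+y)**: sample's toe end is left and the toe points up, so it is right-hand.
- **Bin at image right (-y)**: left-hand sample.

So A goes to the -y bin and B to the +y bin. First I move above A.

```bash
python3 -m creep '[{"offset":[28,28,-4],"spin":0.056,"hand":50},{"offset":[28,28,-4],"spin":0.056,"hand":50},{"offset":[28,28,-4],"spin":0.056,"hand":50},{"offset":[28,28,-4],"spin":0.056,"hand":50},{"offset":[28,28,-4],"spin":0.056,"hand":50},{"offset":[28,28,-4],"spin":0.056,"hand":50},{"offset":[28,28,-4],"spin":0.056,"hand":50},{"offset":[28,28,-4],"spin":0.056,"hand":50},{"offset":[28,28,-4],"spin":0.056,"hand":50},{"offset":[28,28,-4],"spin":0.056,"hand":50},{"offset":[28,28,-4],"spin":0.056,"hand":50},{"offset":[28,28,-4],"spin":0.056,"hand":50},{"offset":[28,28,-4],"spin":0.056,"hand":50},{"offset":[28,28,-4],"spin":0.056,"hand":50},{"offset":[28,28,-4],"spin":0.056,"hand":50},{"offset":[28,28,-4],"spin":0.056,"hand":50},{"offset":[28,28,-4],"spin":0.056,"hand":50},{"offset":[28,28,-4],"spin":0.056,"hand":50},{"offset":[0,28,0],"spin":0.056,"hand":50},{"offset":[0,0,0],"spin":0,"hand":50}]'
cat > look.py <<'E'
import sys
from h import *
tag=sys.argv[1]; d=cap('wrist',tag); P=world(d); z=P[...,2]; ok=d['depth']>0
s=monitor.get_state(); print(s['time'],s['ee_pos'].round(4),'jaw',np.degrees(np.arctan2(s['eef_rot'][1,1],s['eef_rot'][0,1])).round(1),s['joints'].round(1))
m=((z>.038)&(z<.05)&ok).astype(np.uint8)
n,l,st,c=cv2.connectedComponentsWithStats(m)
for i in range(1,n):
    if st[i,4]>150:
        q=P[l==i]; a=cv2.minAreaRect((q[:,:2]*1000).astype(np.float32)); print('socket px',c[i].round(),st[i,4],q.mean(0).round(4),a)
E
python3 look.py w1
```

```text
time: 1.72
ee_pos: [0.6345, 0.0023, 0.1568]
eef_rot: [[0.258, 0.966, -0.004], [0.966, -0.258, 0.001], [0.0, -0.004, -1.0]]
force: [-0.0, 0.0, -0.9]
grip_width: 0.585
1.7667 [6.341e-01 1.000e-04 1.576e-01] jaw -15.1 [  0.   16.   14.6  88.7   0.  105.1]
socket px [331. 130.] 708 [0.7009 0.0394 0.0446] ((701.2681884765625, 39.045475006103516), (20.021617889404297, 19.761640548706055), 78.77507019042969)
socket px [210. 293.] 226 [ 0.5675 -0.0719  0.0439] ((568.0225219726562, -73.74458312988281), (24.856178283691406, 12.445039749145508), 59.063480377197266)
```

```bash
python3 - <<'E'
from h import *
d=dict(np.load('pics/top0.npz')); I=d['image']; P=world(d)
for n,u0,u1 in [('yplus',65,165),('yminus',345,445)]:
    k=(I[60:215,u0:u1].max(2)<60).astype(np.uint8); k=cv2.morphologyEx(k,cv2.MORPH_OPEN,np.ones((3,3)))
    Q=P[60:215,u0:u1]; f=Q[(k>0)&(abs(Q[...,2]-.004)<.003)]; 
    # inner floor + rim at 50mm
    m=(k>0)&(abs(Q[...,2]-.05)<.005)&(d['depth'][60:215,u0:u1]>0)
    R=Q[m][:,:2]*1000; print(n,'rim+ledge rect',cv2.minAreaRect(R.astype(np.float32)))
    print('  floor ext',np.percentile(f,[2,98],axis=0).round(3).tolist())
E
```

```text
yplus rim+ledge rect ((581.96435546875, 328.1948547363281), (284.8115234375, 155.67221069335938), 7.542346954345703)
  floor ext [[0.452, 0.261, 0.001], [0.641, 0.402, 0.007]]
yminus rim+ledge rect ((599.04736328125, -316.8182373046875), (282.8384094238281, 157.06201171875), 1.4876552820205688)
  floor ext [[0.471, -0.393, 0.001], [0.659, -0.26, 0.007]]
```

View pics/w1.png

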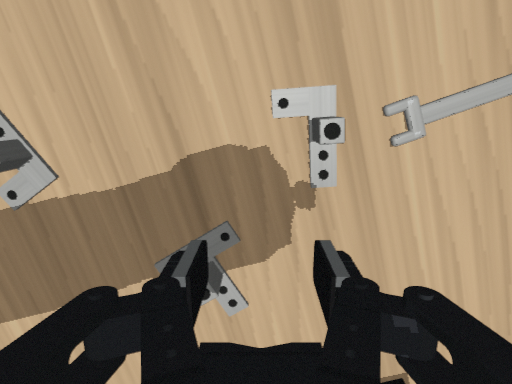

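w1 shows A's socket at (331,130) with the toe to the left and the wrench fork close by at (385,125), so I keep the jaws narrow. I move over A, descend and grip.

```bash
python3 -m creep '[{"offset":[22,13,0],"spin":0.034,"hand":38},{"offset":[22,13,0],"spin":0.034,"hand":38},{"offset":[23,13,0],"spin":0,"hand":38},{"offset":[0,0,-20],"spin":0,"hand":38},{"offset":[0,0,-30],"spin":0,"hand":38},{"offset":[0,0,-30],"spin":0,"hand":38},{"offset":[0,0,-20],"spin":0,"hand":38},{"offset":[0,0,0],"spin":0,"hand":38},{"offset":[0,0,0],"spin":0,"hand":38}]'; python3 look.py w2
```

```text
time: 2.52
ee_pos: [0.7001, 0.0357, 0.0586]
eef_rot: [[0.2, 0.98, -0.002], [0.98, -0.2, -0.0], [-0.001, -0.002, -1.0]]
force: [0.6, -0.9, 0.5]
grip_width: 0.448
2.5667 [0.7012 0.0358 0.0606] jaw -11.5 [  2.9  26.   16.7  80.7  -0.  104.5]
socket px [261. 236.] 1474 [0.7017 0.0405 0.0444] ((701.3339233398438, 39.267662048339844), (20.600933074951172, 19.909801483154297), 78.80472564697266)
```

```bash
python3 -m creep '[{"offset":[0,3,-10],"spin":0,"hand":38},{"offset":[0,0,-15],"spin":0,"hand":38},{"offset":[0,0,-15],"spin":0,"hand":38},{"offset":[0,0,-9],"spin":0,"hand":38},{"offset":[0,0,0],"spin":0,"hand":38},{"offset":[0,0,0],"spin":0,"hand":10},{"offset":[0,0,0],"spin":0,"hand":10},{"offset":[0,0,0],"spin":0,"hand":10},{"offset":[0,0,0],"spin":0,"hand":10},{"offset":[0,0,0],"spin":0,"hand":10},{"offset":[0,0,0],"spin":0,"hand":10}]'; python3 look.py w3
```

```text
time: 3.48
ee_pos: [0.7018, 0.0397, 0.0115]
eef_rot: [[0.199, 0.98, 0.002], [0.98, -0.199, 0.0], [0.001, 0.002, -1.0]]
force: [0.2, -0.2, 6.5]
grip_width: 0.226
3.5333 [0.7018 0.0397 0.0116] jaw -11.5 [  3.2  27.   12.6  75.5  -0.  104.7]
socket px [261. 287.] 3897 [0.7023 0.0426 0.0447] ((701.8447265625, 40.311676025390625), (23.58650016784668, 46.1924934387207), 78.35682678222656)
```

```bash
python3 -m creep '[{"offset":[0,0,15],"spin":0,"hand":10},{"offset":[0,0,30],"spin":0,"hand":10},{"offset":[0,0,35],"spin":0,"hand":10},{"offset":[0,0,35],"spin":0,"hand":10},{"offset":[0,0,0],"spin":0,"hand":10}]'; python3 look.py w4
```

```text
time: 3.95
ee_pos: [0.7034, 0.0397, 0.1336]
eef_rot: [[0.199, 0.98, 0.01], [0.98, -0.199, 0.001], [0.003, 0.01, -1.0]]
force: [1.5, -0.4, 0.2]
grip_width: 0.224
4.0 [0.7029 0.0397 0.1301] jaw -11.5 [  3.2  25.6  23.8  87.9  -0.  104.7]
```

View pics/w4.png

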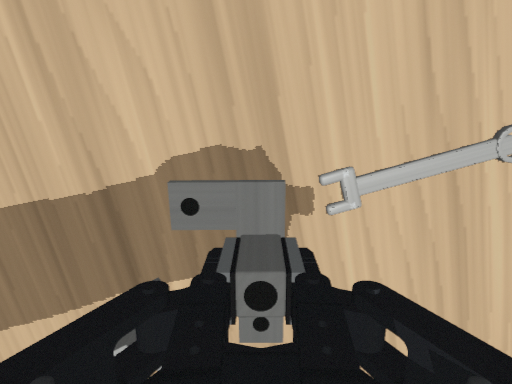

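A is held level in w4, with the socket at (261,295) between the pads. I carry it to the -y bin.

```bash
python3 -m creep '[{"offset":[-6,-15,0],"spin":0.018,"hand":10},{"offset":[-11,-28,0],"spin":0.018,"hand":10},{"offset":[-11,-28,0],"spin":0.018,"hand":10},{"offset":[-11,-28,0],"spin":0.018,"hand":10},{"offset":[-11,-28,0],"spin":0.018,"hand":10},{"offset":[-11,-28,0],"spin":0.018,"hand":10},{"offset":[-11,-28,0],"spin":0.018,"hand":10},{"offset":[-11,-28,0],"spin":0.018,"hand":10},{"offset":[-11,-28,0],"spin":0.018,"hand":10},{"offset":[-11,-28,0],"spin":0.018,"hand":10},{"offset":[-11,-28,0],"spin":0.018,"hand":10},{"offset":[-11,-28,0],"spin":0.018,"hand":10},{"offset":[-11,-28,0],"spin":0,"hand":10},{"offset":[-11,-26,0],"spin":0,"hand":10},{"offset":[0,0,0],"spin":0,"hand":10},{"offset":[0,0,0],"spin":0,"hand":10},{"offset":[0,0,0],"spin":0,"hand":10}]'; python3 look.py w5
```

```text
time: 5.42
ee_pos: [0.5518, -0.337, 0.1241]
eef_rot: [[-0.016, 1.0, -0.001], [1.0, 0.016, 0.001], [0.001, -0.001, -1.0]]
force: [-0.7, 0.5, -0.4]
grip_width: 0.226
5.4667 [ 0.5521 -0.3366  0.1244] jaw 0.9 [-31.4  17.6  12.9  85.4   0.   57.7]
socket px [335. 164.] 12000 [ 0.6032 -0.3074  0.0472] ((595.90283203125, -317.9988098144531), (282.2923278808594, 159.0972900390625), 1.346220850944519)
socket px [498. 158.] 992 [ 0.7122 -0.2979  0.0494] ((710.8544921875, -298.1943359375), (21.241912841796875, 53.86063766479492), 11.501059532165527)
```

View pics/w5.png

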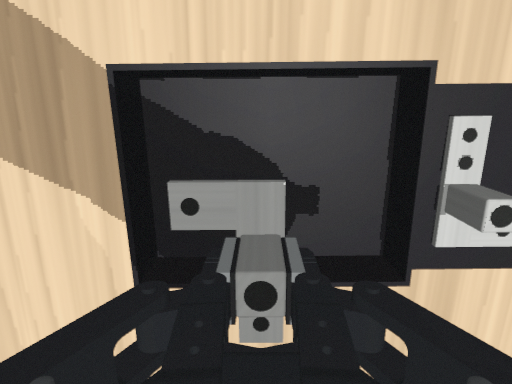

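w5 confirms the hand: the held toe points left at (190,206), and the sample at (470,200) is left-hand, with its toe to +x when facing -y. I overshot y, so I correct that and lower.

```bash
python3 -m creep '[{"offset":[5,14,0],"spin":0,"hand":10},{"offset":[4,14,0],"spin":0,"hand":10},{"offset":[0,0,-15],"spin":0,"hand":10},{"offset":[0,0,-25],"spin":0,"hand":10},{"offset":[0,0,-25],"spin":0,"hand":10},{"offset":[0,0,-20],"spin":0,"hand":10},{"offset":[0,0,-12],"spin":0,"hand":10},{"offset":[0,0,0],"spin":0,"hand":10},{"offset":[0,0,0],"spin":0,"hand":10}]'; python3 look.py w6
```

```text
time: 6.22
ee_pos: [0.5614, -0.3083, 0.0285]
eef_rot: [[-0.017, 1.0, -0.0], [1.0, 0.017, 0.0], [0.0, -0.0, -1.0]]
force: [0.2, -0.3, -1.3]
grip_width: 0.223
6.2667 [ 0.5619 -0.3089  0.0296] jaw 1.0 [-28.8  18.1   3.   74.8   0.   60.2]
socket px [269. 214.] 14336 [ 0.5649 -0.2834  0.0461] ((564.6485595703125, -291.6909484863281), (221.2773895263672, 108.17355346679688), 0.05403481796383858)
socket px [261. 252.] 1243 [ 0.5614 -0.2988  0.0443] ((561.3783569335938, -298.6814270019531), (46.46717834472656, 5.867546081542969), 0.7376586198806763)
```

```bash
python3 -m creep '[{"offset":[0,0,-6],"spin":0,"hand":10},{"offset":[0,0,-4],"spin":0,"hand":10},{"offset":[0,0,-3],"spin":0,"hand":10},{"offset":[0,0,0],"spin":0,"hand":10},{"offset":[0,0,0],"spin":0,"hand":10},{"offset":[0,0,0],"spin":0,"hand":10}]'
```

```text
time: 6.77
ee_pos: [0.5613, -0.3096, 0.0156]
eef_rot: [[-0.016, 1.0, 0.001], [1.0, 0.016, -0.0], [-0.0, 0.001, -1.0]]
force: [0.5, -0.8, -0.1]
grip_width: 0.226
```

```bash
python3 -m creep '[{"offset":[0,0,0],"spin":0,"hand":24},{"offset":[0,0,0],"spin":0,"hand":32},{"offset":[0,0,0],"spin":0,"hand":40},{"offset":[0,0,0],"spin":0,"hand":40},{"offset":[0,0,0],"spin":0,"hand":40},{"offset":[0,0,15],"spin":0,"hand":40},{"offset":[0,0,30],"spin":0,"hand":40},{"offset":[0,0,40],"spin":0,"hand":40},{"offset":[0,0,40],"spin":0,"hand":40},{"offset":[0,0,0],"spin":0,"hand":40}]'; python3 look.py w7
```

```text
time: 7.6
ee_pos: [0.5634, -0.3107, 0.1495]
eef_rot: [[-0.016, 1.0, 0.01], [1.0, 0.016, -0.005], [-0.006, 0.01, -1.0]]
force: [0.2, -1.3, 1.6]
grip_width: 0.466
7.65 [ 0.5629 -0.3104  0.1458] jaw 0.9 [-28.9  16.5  13.9  86.9  -0.   60.2]
socket px [143. 178.] 2487 [ 0.4733 -0.2975  0.0467] ((516.5620727539062, -317.7643127441406), (123.34935760498047, 154.7311248779297), 1.3071386814117432)
socket px [309. 107.] 235 [ 0.599  -0.2405  0.0494] ((599.3140869140625, -240.50872802734375), (45.526546478271484, 3.8217577934265137), 1.8356300592422485)
socket px [426. 191.] 7739 [ 0.6945 -0.3044  0.0487] ((696.3052978515625, -307.4598693847656), (106.82678985595703, 156.5105438232422), 8.51504135131836)
socket px [257. 197.] 677 [ 0.5617 -0.3087  0.0481] ((561.6987915039062, -309.6832580566406), (19.897932052612305, 19.823509216308594), 0.5629127621650696)
socket px [261. 292.] 899 [ 0.5664 -0.3939  0.0455] ((565.9976806640625, -395.04339599609375), (77.87139129638672, 5.795135974884033), 1.661272644996643)
```

View pics/w7.png

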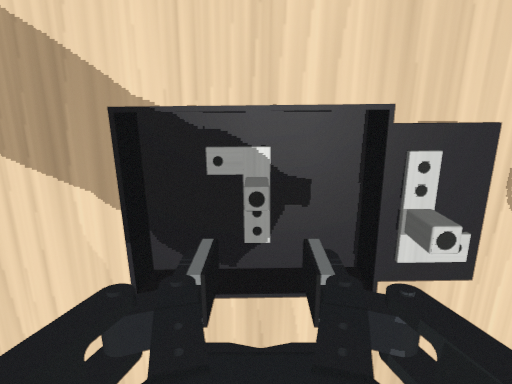

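w7: A lies flat in the bin, with its socket top at (257,197) and z = 0.048. Next is B.

```bash
python3 -m creep '[{"offset":[-4,13,0],"spin":0.02,"hand":40},{"offset":[-10,30,0],"spin":0.02,"hand":40},{"offset":[-10,30,0],"spin":0.02,"hand":40},{"offset":[-10,30,0],"spin":0.02,"hand":40},{"offset":[-10,30,0],"spin":0.02,"hand":40},{"offset":[-10,30,0],"spin":0.02,"hand":40},{"offset":[-10,30,0],"spin":0.02,"hand":40},{"offset":[-10,30,0],"spin":0.02,"hand":40},{"offset":[-10,30,0],"spin":0.02,"hand":40},{"offset":[-10,30,0],"spin":0.02,"hand":40},{"offset":[-10,30,0],"spin":0.02,"hand":40},{"offset":[-10,30,0],"spin":0.02,"hand":40},{"offset":[-10,30,0],"spin":0.02,"hand":40},{"offset":[-10,20,0],"spin":0.02,"hand":40},{"offset":[0,0,0],"spin":0.02,"hand":40},{"offset":[0,0,0],"spin":0,"hand":40},{"offset":[0,0,0],"spin":0,"hand":40}]'; python3 look.py w8
```

```text
time: 9.07
ee_pos: [0.4271, 0.0834, 0.1399]
eef_rot: [[-0.311, 0.951, -0.0], [0.951, 0.311, -0.0], [-0.0, -0.0, -1.0]]
force: [0.5, 0.1, -0.2]
grip_width: 0.471
9.1167 [0.4272 0.0831 0.14  ] jaw 18.0 [ 11.  -11.6 -15.9  85.8  -0.   83. ]
socket px [439.  16.] 1543 [0.5002 0.2411 0.0458] ((502.6513977050781, 242.4929656982422), (106.42182159423828, 5.185103416442871), 7.217403888702393)
socket px [117.  42.] 1063 [0.3008 0.1605 0.0442] ((299.4011535644531, 160.5314483642578), (20.2612247467041, 21.20087242126465), 63.09438705444336)
socket px [263. 195.] 690 [0.4277 0.0896 0.0445] ((427.9862060546875, 88.76072692871094), (20.00417709350586, 20.234792709350586), 19.037370681762695)
```

View pics/w8.png

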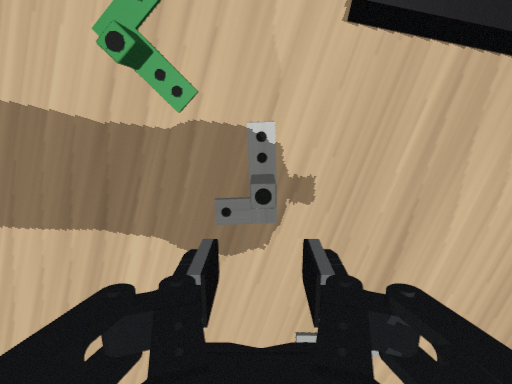

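w8: B is steel with its socket at (263,195). Its toe end is towards the viewer and the toe points image-left, so it is right-hand. The green one at (115,40) is ignored.

```bash
python3 -m creep '[{"offset":[1,5,-10],"spin":0.017,"hand":40},{"offset":[0,0,-30],"spin":0,"hand":40},{"offset":[0,0,-30],"spin":0,"hand":40},{"offset":[0,0,-30],"spin":0,"hand":40},{"offset":[0,0,-15],"spin":0,"hand":40},{"offset":[0,0,-8],"spin":0,"hand":40},{"offset":[0,0,-4],"spin":0,"hand":40},{"offset":[0,0,0],"spin":0,"hand":40},{"offset":[0,0,0],"spin":0,"hand":40}]'
```

```text
time: 9.87
ee_pos: [0.4287, 0.0886, 0.0141]
eef_rot: [[-0.327, 0.945, 0.001], [0.945, 0.327, 0.0], [-0.0, 0.001, -1.0]]
force: [-0.2, -0.6, -0.0]
grip_width: 0.467
```

```bash
python3 -m creep '[{"offset":[0,0,-2],"spin":0,"hand":10},{"offset":[0,0,0],"spin":0,"hand":10},{"offset":[0,0,0],"spin":0,"hand":10},{"offset":[0,0,0],"spin":0,"hand":10},{"offset":[0,0,0],"spin":0,"hand":10},{"offset":[0,0,0],"spin":0,"hand":10}]'; python3 -m creep '[{"offset":[0,0,15],"spin":0,"hand":10},{"offset":[0,0,30],"spin":0,"hand":10},{"offset":[0,0,35],"spin":0,"hand":10},{"offset":[0,0,35],"spin":0,"hand":10},{"offset":[7,13,0],"spin":-0.025,"hand":10},{"offset":[13,26,0],"spin":-0.025,"hand":10},{"offset":[13,26,0],"spin":-0.025,"hand":10},{"offset":[13,26,0],"spin":-0.025,"hand":10},{"offset":[13,26,0],"spin":-0.025,"hand":10},{"offset":[13,26,0],"spin":-0.025,"hand":10},{"offset":[13,26,0],"spin":-0.025,"hand":10},{"offset":[13,26,0],"spin":-0.025,"hand":10},{"offset":[13,26,0],"spin":0,"hand":10},{"offset":[3,4,0],"spin":0,"hand":10},{"offset":[0,0,0],"spin":0,"hand":10},{"offset":[0,0,0],"spin":0,"hand":10},{"offset":[0,0,0],"spin":0,"hand":10}]'; python3 look.py w9
```

```text
time: 10.37
ee_pos: [0.4288, 0.0887, 0.0122]
eef_rot: [[-0.327, 0.945, 0.002], [0.945, 0.327, 0.0], [-0.0, 0.002, -1.0]]
force: [1.1, -0.5, 6.1]
grip_width: 0.229
time: 11.78
ee_pos: [0.5417, 0.3127, 0.1262]
eef_rot: [[-0.132, 0.991, -0.001], [0.991, 0.132, -0.001], [-0.0, -0.001, -1.0]]
force: [0.5, -0.5, -1.6]
grip_width: 0.225
11.8333 [0.5418 0.3126 0.1265] jaw 7.6 [ 30.   14.6   9.4  84.8  -0.  112.4]
socket px [348. 171.] 11972 [0.6002 0.3449 0.0477] ((582.25, 331.3749694824219), (289.75927734375, 156.8627471923828), 7.471333980560303)
socket px [499. 169.] 153 [0.701  0.3627 0.0495] ((699.33984375, 363.6726989746094), (8.152554512023926, 22.971080780029297), 83.32367706298828)
socket px [343. 284.] 210 [0.6142 0.2595 0.044 ] ((616.6270141601562, 258.82177734375), (24.664976119995117, 3.9509031772613525), 5.407329082489014)
```

View pics/w9.png

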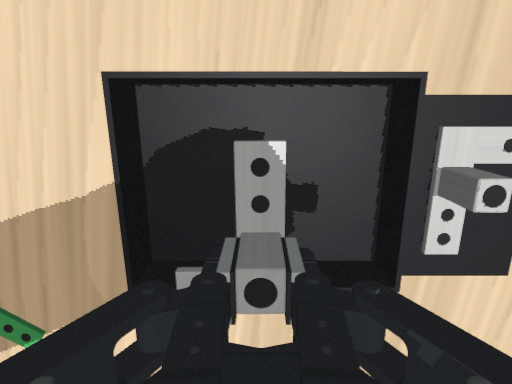

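w9: the sample at (470,190) has its toe end at +y and its toe to +x, so it is right-hand and matches. B is held level. I lower it.

```bash
python3 -m creep '[{"offset":[1,4,0],"spin":0,"hand":10},{"offset":[0,0,-15],"spin":0,"hand":10},{"offset":[0,0,-25],"spin":0,"hand":10},{"offset":[0,0,-25],"spin":0,"hand":10},{"offset":[0,0,-20],"spin":0,"hand":10},{"offset":[0,0,-12],"spin":0,"hand":10},{"offset":[0,0,-6],"spin":0,"hand":10},{"offset":[0,0,-4],"spin":0,"hand":10},{"offset":[0,0,0],"spin":0,"hand":10},{"offset":[0,0,0],"spin":0,"hand":10},{"offset":[0,0,0],"spin":0,"hand":10}]'
```

```text
time: 12.75
ee_pos: [0.5438, 0.318, 0.0207]
eef_rot: [[-0.133, 0.991, 0.002], [0.991, 0.133, 0.001], [0.001, 0.002, -1.0]]
force: [0.6, -0.1, -1.1]
grip_width: 0.226
```

```bash
python3 -m creep '[{"offset":[0,0,-4],"spin":0,"hand":10},{"offset":[0,0,0],"spin":0,"hand":10},{"offset":[0,0,0],"spin":0,"hand":10},{"offset":[0,0,0],"spin":0,"hand":24},{"offset":[0,0,0],"spin":0,"hand":32},{"offset":[0,0,0],"spin":0,"hand":40},{"offset":[0,0,0],"spin":0,"hand":40},{"offset":[0,0,0],"spin":0,"hand":40},{"offset":[0,0,15],"spin":0,"hand":40},{"offset":[0,0,30],"spin":0,"hand":40},{"offset":[0,0,35],"spin":0,"hand":40},{"offset":[0,0,35],"spin":0,"hand":40},{"offset":[-15,-15,0],"spin":0,"hand":40},{"offset":[-25,-25,0],"spin":0,"hand":40},{"offset":[-25,-25,0],"spin":0,"hand":40},{"offset":[-25,-25,0],"spin":0,"hand":40},{"offset":[-25,-25,0],"spin":0,"hand":40},{"offset":[-25,-25,0],"spin":0,"hand":40},{"offset":[0,0,0],"spin":0,"hand":40},{"offset":[0,0,0],"spin":0,"hand":40}]'; python3 - <<'E'
from h import *
d=cap('top','top1');P=world(d);z=P[...,2];dark=d['image']
for u0,u1 in [(80,150),(360,430)]:
    m=np.zeros(z.shape,bool);m[112:192,u0:u1]=True;m&=(z>.035)&(z<.06)&(dark.max(2)>70)&(d['depth']>0)
    print(m.sum(),P[m].mean(0).round(4) if m.any() else '')
cv2.imwrite('pics/top1b.png',cv2.resize(d['image'][50:300,50:450],(800,500),interpolation=cv2.INTER_CUBIC))
E
```

```text
time: 14.42
ee_pos: [0.4025, 0.1769, 0.1309]
eef_rot: [[-0.132, 0.991, 0.002], [0.991, 0.132, 0.001], [0.0, 0.002, -1.0]]
force: [0.9, -0.3, 1.3]
grip_width: 0.47
0 
106 [ 0.5769 -0.3316  0.0483]
```

View pics/top1b.png

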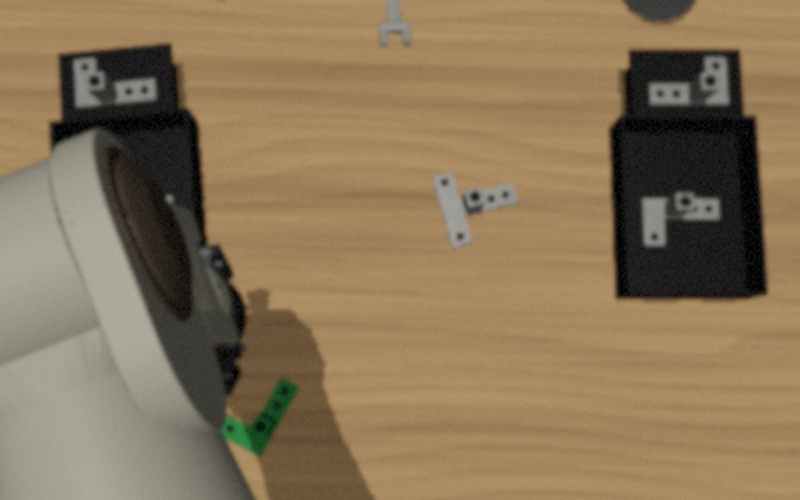

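The arm hides the left bin, so I move it clear and look again.

```bash
python3 -m creep '[{"offset":[0,-20,5],"spin":0,"hand":40},{"offset":[0,-30,5],"spin":0,"hand":40},{"offset":[0,-30,5],"spin":0,"hand":40},{"offset":[0,-30,5],"spin":0,"hand":40},{"offset":[0,-30,5],"spin":0,"hand":40},{"offset":[0,-30,5],"spin":0,"hand":40},{"offset":[0,-20,5],"spin":0,"hand":40},{"offset":[0,0,0],"spin":0,"hand":40},{"offset":[0,0,0],"spin":0,"hand":40},{"offset":[0,0,0],"spin":0,"hand":40}]'; python3 - <<'E'
from h import *
d=cap('top','top2');P=world(d);z=P[...,2];dark=d['image']
for u0,u1 in [(80,150),(360,430)]:
    m=np.zeros(z.shape,bool);m[112:192,u0:u1]=True;m&=(dark.max(2)>70)&(d['depth']>0)
    for a,b in [(.035,.06),(.005,.014)]:
        k=m&(z>a)&(z<b); print(u0,k.sum(),P[k].mean(0).round(4),P[k].std(0).round(4) if k.any() else '')
cv2.imwrite('pics/top2b.png',cv2.resize(d['image'][50:300,50:450],(800,500),interpolation=cv2.INTER_CUBIC))
E
```

```text
time: 15.3
ee_pos: [0.4037, -0.0119, 0.165]
eef_rot: [[-0.133, 0.991, -0.001], [0.991, 0.133, 0.0], [0.0, -0.0, -1.0]]
force: [-0.2, -0.2, -0.0]
grip_width: 0.468
80 78 [0.544  0.316  0.0478] [0.0065 0.0062 0.0034]
80 447 [0.5356 0.3145 0.0089] [0.0141 0.031  0.0017]
360 105 [ 0.5768 -0.331   0.0483] [0.0274 0.0375 0.0028]
360 405 [ 0.553  -0.3085  0.0089] [0.0156 0.0298 0.0016]
```

View pics/top2b.png

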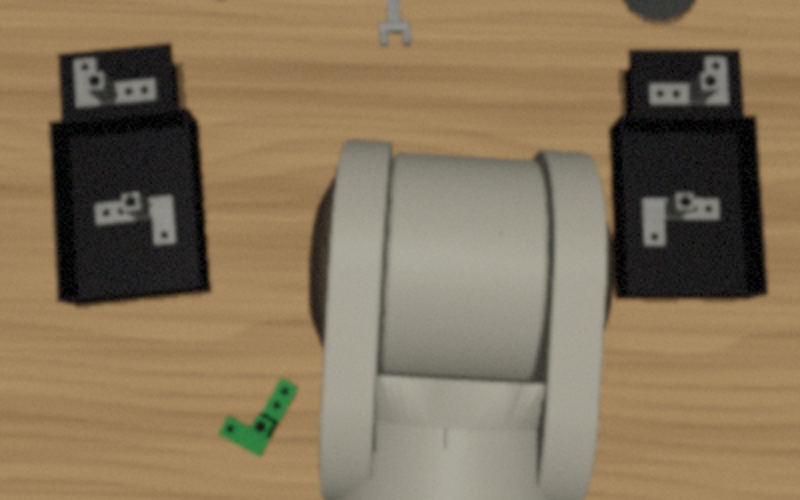

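Both brackets lie flat with their sockets upright: left bin (130,203), right bin (685,203). Plate tops are at 9 mm (4 mm floor + 5 mm plate). The arm is clear and touching nothing.

```bash
python3 -c "
from station import order; print(order.finish_job())"
```

```text
the job is handed in; nothing more can be done
None
```

Both brackets are in their matching bins and the job is handed in at about 15.4 s of the 51 s allowed. The left-hand bracket went into the -y bin and the right-hand one into the +y bin; I checked each bin's sample from close up before lowering.

- **Placing:** in the last camera checks both lie flat on the bin floor, with plate tops at about 9 mm and socket tops at about 48 mm (49 mm expected). The gripper was open and clear of everything.
- **Left alone:** the tee and the green look-alike were never touched. The arm hid the tee in the final picture; the one before it, taken after both placings, showed it where it lay.
- **Forces:** the readings after each move never showed more than about 7 N.
- **Disagreement:** in the last two pictures my height filter for the -y bin also caught part of the rim, so that socket position (about 0.577, -0.331) is off. The close-up after release gave (0.562, -0.310), which matches where I let go.

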